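Refit the filter cassette of a grooming dryer

ROBOT

A 7-joint arm with a two-finger parallel gripper is mounted at the origin on the work surface. World frame = base frame: x ahead of the robot, y to its left, z up, the work surface at z = 0. Lengths are in mm, angles in rad, forces in N, time in s.
With the tool pointing down it reaches from about 425 to 950 mm from the base axis. Payload 4.7 kg.
Tool frame: the origin (TCP) lies at the very end of the fingers, on their centre line; the grasp point (between the pads) lies 19 mm behind it (ctrl.tcp_to_grasp is the z of the grasp point in the tool frame, in mm); z points along the fingers, y is the line along which they close (so a half turn about z gives the same grasp; the last joint's range is limited). The gripper opens to 85 mm and grips with 20 to 120 N. Pads are 22 mm wide; open, the fingers measure 114 mm over their backs; the gripper's body (76 mm by 85 mm) begins 54 mm behind the grasp point. The pads swing forward as they close: fully open they stand 13 mm farther back than shut.
Start: joints at [-1.222, 0.469, -0.049, 1.532, 0.024, 1.141, -0.082], TCP at [248.953, 627.432, 231.335] pointing down, gripper open.
Joint ranges: [-2.59, 2.59], [-0.33, 1.99], [-1.39, 1.29], [0.1, 2.45], [-1.04, 4.18], [0.21, 1.99], [-2.66, 2.66]. Speed limits (rad/s): [2.57, 2.57, 3.14, 3.14, 3.14, 3.14, 3.14].

INTERFACE

Orientations are given as a 3x3 rotation matrix whose columns are the frame's x, y, z axes.
In Python, from plant import ctrl, eyes gives the robot as it stands.
- The arm moves only by the shell command python3 -m crank 'ROWS'. ROWS is JSON, a list of rows, each a list of 7 numbers: the shift along the tool's x, y, z in mm, then the turn, a rotation vector about the tool's x, y, z in degrees, then the opening, from 0 (shut) to 1 (fully open). In form: [[dx, dy, dz, wx, wy, wz, jaw], ...]. A call has exactly 10 rows; each row shifts and turns the commanded pose from where the row before left it, along the tool's axes as they then stand; what a row does not reach is not made up. A row lasts 1/8 s, in which the tool goes at most 62.5 mm and 10.7 degrees, less where a joint would pass 70% of its speed; a pose out of reach is approached as far as the arm can. A call with a gripper value outside its range is refused whole. The fingers move at their own pace and stop on an object; the grip force is fixed at half the most. Time passes only in rows, so rows that do not move let the fingers close, or fill a call up. It gives the time, the measured TCP pose, the force, the opening and the grip force at its end, in the units of the state.
- ctrl.state(): the state, without advancing time (a new reading comes with each control period).
- eyes.capture(name): name is "scene" or "side" or "wrist"; returns (picture, depth): 480x640x3 uint8, blue, green, red; 480x640 float32, mm along the optical axis (not along the pixel's ray), 0 where there is no reading.
- eyes.get_calibration(name): a dict with "fx", "fy", "cx", "cy" (pixels), "view" (4x4, takes a point from world to camera coordinates). Camera axes: x right, y down, z forward; pixel columns grow to the right and rows downward; lengths in mm; the calibration is good to about 2 mm. The wrist camera is an equidistant fisheye: a pixel r from the principal point sees the ray r / f radians off the axis. A picture is of the moment at which its call begins: read the wrist's pose just before it. get_calibration takes no time and is no camera call; for the wrist camera it gives the pose at the moment of the call.
- ctrl.close_job(): hands the job in; it is judged then, once.
Trained networks look in the newest picture that a camera, given by its name, has taken for a name from the list of things; names that differ only in an ending like _2 or _b are one class to them, and where a whole thing is asked for, a point or a joint stands for the part that bears it (a point fixed in the world has none). Each returns a list of dicts, best first, with "p" (0 to 1); they miss things now and then, are a little off and sometimes report something else, mostly with a low value. They report only what shows in the picture. A call takes as long as a camera call. They do not tell look-alikes from the thing itself.
- eyes.recognise(camera, thing): "rect" ([left, top, right, bottom] as shares, 0 to 1, of the picture: columns of its width, rows of its height, round what is visible of it).
- eyes.trace(camera, thing): "pixels" (480x640 bool, what is visible of it) and "rect" ([left, top, right, bottom] as shares, 0 to 1, of the picture: columns of its width, rows of its height, round what is visible of it).
- eyes.place_of(camera, thing): "centre" ([column, row] as shares, 0 to 1, of the picture: columns of its width, rows of its height: a listed point, or the origin of a listed thing).
The state is a dict: "time_s": time; "joint_pos": joint angles; "dq": joint speeds; "joint_efforts": joint torques, N m; "ee_pos": TCP position; "eef_rot": TCP orientation; "contact_force": force on the tool from outside, world axes, zero at the start; "ft_torque": the same for the moment, N m; "width": finger opening in mm; "grasp_force": force on a finger pad.
Only numpy, scipy, OpenCV 4.12 (cv2) and the standard library are available. Lean on these libraries where they do the work, as an engineer would, in place of code of your own. Each camera call takes 0.05 s, during which the arm holds its last target. There are 200 camera calls.

TASK

Put the filter back in the bench dryer: slide the wider of the two filter cassettes along the table into the slot in the dryer's low front, fully home so that its end is flush with the front, then push the steel slide bolt all the way across to lock it in. Leave the narrower spare cassette, the bottle, the brush and the bowl where they are.

Things in the scene. Friction and masses are not known exactly. Their poses are not given: they have to be found in the camera images.
- dryer: Purple bench dryer, fixed. Origin: on the table, mid-mouth of the slot, in the plane of the front face; x points into the slot (away from the robot), y left, z up. Its low front part is 45 mm high, 300 mm wide (y -150 to 150), x 0 to 126 mm, with black grille bars on top over the slot. Behind it, from x 125 mm, lies the motor drum, 145 mm high.
- slot_end (a point): Centre of the slot's solid end, on the table, 101 mm inside the mouth. The slot is 123 mm wide, 28 mm high and 101 mm deep, with the table as its floor; its mouth is flared to 145 mm wide at the front face, narrowing over the first 14 mm.
- cassette: The wider filter cassette: loose flat grey slab, black pleats on top, 100 mm long (its x), 120 mm wide (its y), 25 mm thick, about 0.3 kg, flat on the table before the dryer, left or right of the slot. Origin: centre of its underside. It goes in with its x along the dryer's x, either end first; when home its origin is 50 to 51 mm inside the mouth and its outer end flush with the face.
- spare: The narrower spare cassette, same make: 100 mm (x) by 88 mm (y) by 25 mm thick, flat on the table on the other side of the slot. Origin: centre of its underside. To be left alone.
- bolt (a joint): Travel (m) of the steel slide bolt on the left (+y) of the dryer's face: 0 open, 0.06 locked; it moves to the dryer's -y, across the mouth, against about 2 N of friction, and stays where left. Its bar is 58 mm long, 6 to 22 mm above the table, 4 to 14 mm in front of the face; open it is beside the mouth (dryer y 67 to 125 mm), locked it is before the cassette's end (y 7 to 65 mm).
- bolt_tab (a point): Centre of the top end of the bolt's upright tab, 88 mm above the table, 10 mm in front of the face. The tab is an upright steel bar 15 mm wide (dryer y) by 12 mm thick (dryer x), 6 to 88 mm above the table, at the bolt's outer end; it rises in front of and above the low front part.
- bottle: Upright amber shampoo bottle, 68 mm in diameter, 190 mm high, to the right of the dryer. Origin: centre of its underside. To be left alone.
- brush: Flat brush with a wooden handle lying on the table at the left. Origin: centre of its underside. To be left alone.
- bowl: Steel bowl, 130 mm across, 50 mm high, at the right. Origin: centre of its underside. To be left alone.
There are look-alikes about, which are no part of the job. Leave any blue or green look-alike of the cassette alone.

How it is judged:
By the outcome, as a careful person would: the job done as asked, in the order asked, and still so for the second after the job is handed in, with the robot touching nothing.
It also fails if it takes over 58 s, if anything falls off the work surface, if the arm or the gripper's body presses on something with over 40 N, if the wrist force passes 120 N, or if a joint passes its speed limit or range.

## Working session

There is one attempt and no reset: what is moved stays moved. The work goes in short steps, Python scripts to look and compute and a shell command to move; the robot and the scene stay as the last step left them, time stands still between calls to the robot, and variables do not carry over. Pictures are saved under pics/ and viewed, at most 10 in all, crops included, and the job is handed in when it is done.

```bash
ls; mkdir -p pics; cat > h.py <<'E'
import numpy as np, cv2
from plant import ctrl, eyes
def pts(cam,mask,depth):
    c=eyes.get_calibration(cam); v,u=np.nonzero(mask&(depth>0)); z=depth[v,u]
    p=np.c_[(u-c["cx"])/c["fx"]*z,(v-c["cy"])/c["fy"]*z,z]
    V=np.array(c["view"]); return (p-V[:3,3])@V[:3,:3]
E
python3 - <<'E'
from h import *
for cam in("scene","side"):
    im,d=eyes.capture(cam); cv2.imwrite(f"pics/{cam}0.png",im); np.save(f"{cam}0.npy",d)
    for t in("cassette","spare","dryer","bolt","bottle","brush","bowl"):
        for r in eyes.trace(cam,t)[:4]:
            m=r["pixels"]; P=pts(cam,m,d)
            if len(P)<5: continue
            np.round
            R=np.array(r["rect"])*[640,480,640,480]
            top=P[P[:,2]>np.percentile(P[:,2],90)-5]
            rc=cv2.minAreaRect(top[:,:2].astype(np.float32))
            print(cam,t,round(r["p"],2),R.round(),"med",np.median(P,0).round(),"z90",np.percentile(P[:,2],90).round(),"rect",np.round(rc[0]),np.round(rc[1]),round(rc[2],1))
    for t in("slot_end","bolt_tab","dryer","cassette"):
        for r in eyes.place_of(cam,t)[:3]: print(cam,t,round(r["p"],2),np.round(np.array(r["centre"])*[640,480],1))
print(ctrl.state()["time_s"],ctrl.state()["eef_rot"],ctrl.state()["width"])
E
```

```text
pics
scene cassette 0.83 [244. 315. 302. 375.] med [ 757. -219.   26.] z90 30.0 rect [ 752. -219.] [121. 100.] 15.2
scene cassette 0.79 [257. 256. 311. 302.] med [ 590. -122.   25.] z90 30.0 rect [ 584. -120.] [104. 120.] 2.8
scene cassette 0.63 [228. 208. 281. 253.] med [ 399. -145.   25.] z90 30.0 rect [ 392. -144.] [102. 120.] 22.3
scene spare 0.6 [367. 220. 411. 259.] med [581. 196.  25.] z90 30.0 rect [579. 195.] [103.  90.] 19.9
scene dryer 0.69 [301. 256. 460. 390.] med [861.  41.  54.] z90 143.0 rect [871.  55.] [ 75. 251.] 4.1
scene dryer 0.28 [387. 253. 398. 270.] med [664. 155.  62.] z90 89.0 rect [661. 158.] [11. 17.] 27.5
scene bolt 0.65 [389. 253. 398. 269.] med [665. 154.  70.] z90 89.0 rect [662. 156.] [11. 13.] 27.5
scene bottle 0.86 [179. 302. 209. 356.] med [ 695. -387.  119.] z90 185.0 rect [ 677. -387.] [28. 29.] 51.9
scene bottle 0.48 [300. 253. 461. 388.] med [862.  40.  71.] z90 143.0 rect [871.  55.] [ 75. 250.] 4.1
scene brush 0.79 [449. 177. 483. 229.] med [555. 467.  18.] z90 23.0 rect [529. 468.] [ 45. 202.] 83.3
scene bowl 0.62 [118. 282. 165. 327.] med 
[... 1221 characters left out ...]
[379. 294. 409. 360.] med [ 665. -405.  106.] z90 175.0 rect [ 677. -389.] [32. 31.] 20.4
side brush 0.61 [204. 172. 259. 187.] med [544. 464.  16.] z90 23.0 rect [526. 463.] [ 48. 197.] 82.2
side bowl 0.82 [336. 361. 391. 412.] med [ 544. -477.   23.] z90 48.0 rect [ 534. -489.] [130. 128.] 40.5
side slot_end 0.58 [344.8 235.3]
side bolt_tab 0.54 [303.2 202. ]
side bolt_tab 0.26 [230.7 179.8]
side dryer 0.73 [321.9 245.6]
side cassette 0.8 [383.3 291.8]
side cassette 0.79 [315.6 289.7]
side cassette 0.74 [256.8 313.8]
1.2 [[-9.29492257e-01  3.68841623e-01  4.33959318e-05]
 [ 3.68841625e-01  9.29492255e-01  5.61982848e-05]
 [-1.96079160e-05  6.82420966e-05 -9.99999997e-01]] 85.63014756448058
```

```bash
python3 - <<'E'
from h import *
a=cv2.imread("pics/scene0.png")[170:400,100:500]; cv2.imwrite("pics/crop0.png",cv2.resize(a,(800,460),interpolation=cv2.INTER_CUBIC))
for cam in("scene","side"):
    d=np.load(f"{cam}0.npy"); P=pts(cam,d>0,d)
    # low front top
    s=(abs(P[:,2]-45-0)<9)&(P[:,0]>640)&(P[:,0]<840)&(P[:,1]>-160)&(P[:,1]<240)
    Q=P[s]; print(cam,len(Q),np.median(Q[:,2])); rc=cv2.minAreaRect(Q[:,:2].astype(np.float32)); print(rc)
    # front edge: min x per y bin
    b=[(y,np.percentile(Q[abs(Q[:,1]-y)<6][:,0],3).round(1)) for y in range(-100,200,15) if (abs(Q[:,1]-y)<6).sum()>5]; print(b)
    b=[(x,Q[abs(Q[:,0]-x)<5][:,1].min().round(1),Q[abs(Q[:,0]-x)<5][:,1].max().round(1)) for x in range(650,800,15) if (abs(Q[:,0]-x)<5).sum()>5]; print(b)
A,B=eyes.get_calibration("scene"),eyes.get_calibration("side")
def M(c): return np.array([[c["fx"],0,c["cx"]],[0,c["fy"],c["cy"]],[0,0,1]])@np.array(c["view"])[:3]
for n,p,q in(("slot_end",(369.7,320.2),(344.8,235.3)),("tab",(392.9,251.2),(303.2,202)),("dryer",(352.3,292.3),(321.9,245.6)),("cass mid",(285.9,283.3),(315.6,289.7))):
    X=cv2.triangulatePoints(M(A),M(B),np.array(p).reshape(2,1),np.array(q).reshape(2,1)); print(n,(X[:3]/X[3]).ravel().round())
E
```

```text
scene 3460 45.16038943897746
((747.4480590820312, 47.832786560058594), (156.40280151367188, 306.7921447753906), 6.302982807159424)
[(-100, np.float64(687.6)), (-85, np.float64(687.2)), (-70, np.float64(688.2)), (-55, np.float64(686.7)), (-40, np.float64(686.1)), (-25, np.float64(685.7)), (-10, np.float64(681.5)), (5, np.float64(681.9)), (20, np.float64(679.5)), (35, np.float64(677.8)), (50, np.float64(679.2)), (65, np.float64(678.3)), (80, np.float64(677.1)), (95, np.float64(678.4)), (110, np.float64(676.8)), (125, np.float64(675.8)), (140, np.float64(675.4)), (155, np.float64(662.6)), (170, np.float64(672.6)), (185, np.float64(671.9))]
[(665, np.float64(151.2), np.float64(185.5)), (680, np.float64(-90.8), np.float64(194.7)), (695, np.float64(-105.7), np.float64(194.9)), (710, np.float64(-105.5), np.float64(196.5)), (725, np.float64(-103.7), np.float64(197.7)), (740, np.float64(-103.3), np.float64(198.0)), (755, np.float64(-101.9), np.float64(199.7)), (770, np.float64(-101.7), np.float64(199.0)), (785, np.float64(-100.5), np.float64(93.2))]
side 2488 45.10507416284571
((751.605590820
[... 411 characters left out ...]
77.2)), (95, np.float64(676.3)), (110, np.float64(676.8)), (125, np.float64(675.2)), (140, np.float64(676.4)), (155, np.float64(658.6)), (170, np.float64(680.3)), (185, np.float64(689.0))]
[(665, np.float64(145.9), np.float64(153.6)), (680, np.float64(-52.6), np.float64(175.2)), (695, np.float64(-109.5), np.float64(192.8)), (710, np.float64(-108.8), np.float64(195.9)), (725, np.float64(-110.9), np.float64(194.6)), (740, np.float64(-107.8), np.float64(195.1)), (755, np.float64(-107.2), np.float64(199.7)), (770, np.float64(-106.7), np.float64(198.2)), (785, np.float64(-105.2), np.float64(196.5))]
slot_end [770.  49.  -4.]
tab [663. 154.  99.]
dryer [679.  37.  -0.]
cass mid [ 583. -119.   -4.]
```

View pics/crop0.png

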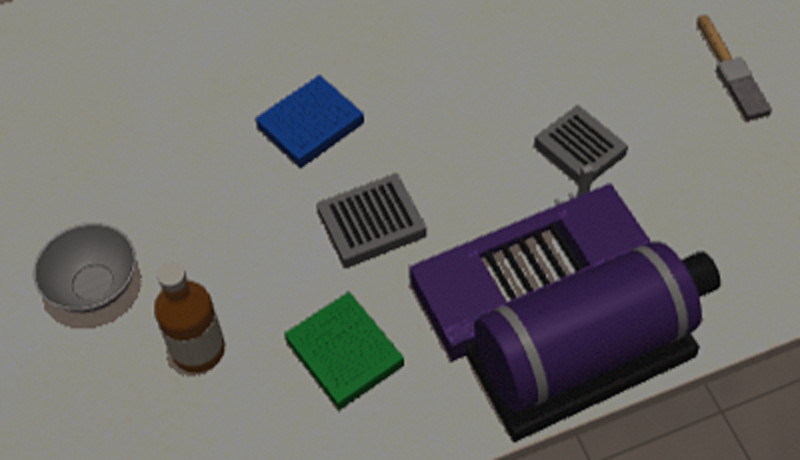

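The three slabs of full size are the blue one at (254,230), the grey one at (285,280) and the green one at (273,347) in the scene picture. The narrower grey one (103 x 90) is at (389,240). The grey slab at (285,280), world (584,-121), measures 104 x 120 mm with a top 25–30 mm high in both views. It is grey with black pleats and the wider of the two grey ones, so it is the cassette, as the enlarged crop confirms. The crop shows the bolt tab at (585,185), open, and the slot under the grille at (530,260). The cassette is 120 mm wide and cannot be gripped, so I'll push it with two spread fingers: sideways first, then in.

```bash
python3 -m crank '[[-42,-44,0,0,0,0,0.6],[-42,-44,0,0,0,0,0.6],[-42,-44,0,0,0,0,0.6],[-42,-44,0,0,0,0,0.6],[-42,-44,0,0,0,0,0.6],[-42,-44,0,0,0,0,0.6],[-42,-44,0,0,0,0,0.6],[-42,-44,0,0,0,0,0.6],[-42,-44,0,0,0,0,0.6],[-42,-44,0,0,0,0,0.6]]' && python3 -m crank '[[-40,-43,0,0,0,0,0.6],[-40,-43,0,0,0,0,0.6],[-30,-30,0,0,0,0,0.6],[0,0,0,0,0,10,0.6],[0,0,0,0,0,10,0.6],[0,0,0,0,0,10,0.6],[0,0,0,0,0,10,0.6],[0,0,0,0,0,10,0.6],[0,0,0,0,0,10,0.6],[0,0,0,0,0,5,0.6]]'
cat >> h.py <<'E'
def go(x,y,z,yaw_y=None):
    "tool-frame shift to a world point (no turn), and yaw of tool y"
    s=ctrl.state(); R=np.array(s["eef_rot"]); p=np.array(s["ee_pos"])
    print("t",round(s["time_s"],2),"pos",p.round(1),"tool y yaw",np.degrees(np.arctan2(R[1,1],R[0,1])).round(2),"w",round(s["width"],1),"F",np.round(s["contact_force"],1))
    d=np.array([x,y,z])-p; print("shift",(R.T@d).round(1))
def wpix(u,v,z,c=None):
    "wrist pixel -> world at height z"
    c=c or eyes.get_calibration("wrist"); a=np.array([(u-c["cx"])/c["fx"],(v-c["cy"])/c["fy"]]); r=np.hypot(*a)
    k=np.sinc(r/np.pi); ray=np.array([a[0]*k,a[1]*k,np.cos(r)])
    V=np.array(c["view"]); o=-V[:3,:3].T@V[:3,3]; w=V[:3,:3].T@ray
    return o+w*(z-o[2])/w[2]
E
python3 - <<'E'
from h import *
go(589,-215,231)
c=eyes.get_calibration("wrist"); im,d=eyes.capture("wrist"); cv2.imwrite("pics/w1.png",im)
for t in("cassette","bolt_tab","slot_end"):
    for r in eyes.place_of("wrist",t)[:3]:
        u,v=np.array(r["centre"])*[640,480]; print(t,round(r["p"],2),round(u),round(v),wpix(u,v,88 if t=="bolt_tab" else 0,c).round(1))
for r in eyes.trace("wrist","cassette")[:3]:
    m=r["pixels"].astype(np.uint8); cs=max(cv2.findContours(m,0,1)[0],key=len)[:,0]
    W=np.array([wpix(u,v,25,c)[:2] for u,v in cs],np.float32); print(r["p"],m.sum(),cv2.minAreaRect(W))
E
```

```text
time_s: 2.45
ee_pos: [477.7, 61.8, 231.8]
eef_rot: [[-0.93, 0.369, 0.001], [0.369, 0.93, 0.001], [-0.001, 0.001, -1.0]]
contact_force: [0.3, 0.6, -0.0]
width: 51.1
grasp_force: 0.0
time_s: 3.7
ee_pos: [536.5, -84.7, 231.4]
eef_rot: [[-0.055, 0.998, 0.0], [0.998, 0.055, 0.0], [0.0, 0.0, -1.0]]
contact_force: [0.1, 0.3, 0.3]
width: 50.9
grasp_force: 0.0
t 3.7 pos [536.5 -84.7 231.4] tool y yaw 3.18 w 50.9 F [0.1 0.3 0.3]
shift [-133.    45.2    0.4]
cassette 0.76 182 250 [ 386.8 -142.9    0. ]
cassette 0.72 540 101 [774.5  53.6   0. ]
cassette 0.68 360 239 [ 582.4 -119.3    0. ]
slot_end 0.68 541 103 [776.5  51.7   0. ]
0.97 9953 ((393.271240234375, -140.65814208984375), (109.59007263183594, 121.44835662841797), 20.831666946411133)
0.82 6548 ((745.9046630859375, -211.78472900390625), (126.6466293334961, 112.51676177978516), 15.160269737243652)
0.72 11525 ((581.7431640625, -117.78935241699219), (101.87580871582031, 124.27580261230469), 2.2811355590820312)
```

```bash
python3 -m crank '[[-45,15,0,0,0,0,0.6],[-45,15,0,0,0,0,0.6],[-43,15,0,0,0,0,0.6],[0,0,50,0,0,0,0.6],[0,0,50,0,0,0,0.6],[0,0,50,0,0,0,0.6],[0,0,45,0,0,0,0.6],[0,0,20,0,0,0,0.6],[0,0,10,0,0,0,0.6],[0,0,0,0,0,0,0.6]]'
python3 - <<'E'
from h import *
go(589,-215,5)
E
```

```text
time_s: 5.2
ee_pos: [589.8, -215.3, 6.9]
eef_rot: [[-0.059, 0.998, 0.001], [0.998, 0.059, -0.0], [-0.0, 0.001, -1.0]]
contact_force: [0.1, -0.5, 0.0]
width: 51.1
grasp_force: 0.0
t 5.2 pos [ 589.8 -215.3    6.9] tool y yaw 3.36 w 51.1 F [ 0.1 -0.5  0. ]
shift [ 0.3 -0.8  1.9]
```

```bash
python3 -m crank '[[12,0,0,0,0,0,0.6],[12,0,0,0,0,0,0.6],[15,0,0,0,0,0,0.6],[15,0,0,0,0,0,0.6],[15,0,0,0,0,0,0.6],[15,0,0,0,0,0,0.6],[15,0,0,0,0,0,0.6],[15,0,0,0,0,0,0.6],[15,0,0,0,0,0,0.6],[11,0,0,0,0,0,0.6]]'
cat >> h.py <<'E'
def see(name,cams=("scene","side")):
    "top-face rectangle of the cassette (not the blue/green/spare ones) + dryer-frame position"
    for cam in cams:
        im,d=eyes.capture(cam); cv2.imwrite(f"pics/{name}_{cam}.png",im)
        for r in eyes.trace(cam,"cassette")[:5]:
            P=pts(cam,r["pixels"],d)
            if len(P)<30: continue
            T=P[abs(P[:,2]-26)<5]
            if len(T)<30: continue
            rc=cv2.minAreaRect(T[:,:2].astype(np.float32))
            print(cam,round(r["p"],2),np.round(rc[0],1),np.round(rc[1]),round(rc[2],1))
        m=eyes.recognise(cam,"bolt")[:1]
E
python3 - <<'E'
from h import *
go(589,-215,5); see("p2")
a=cv2.imread("pics/p2_scene.png")[180:340,220:440]; cv2.imwrite("pics/p2c.png",cv2.resize(a,None,fx=3.6,fy=3.6,interpolation=2))
E
```

```text
time_s: 6.45
ee_pos: [580.7, -73.8, 6.1]
eef_rot: [[-0.059, 0.998, -0.001], [0.998, 0.059, 0.001], [0.001, -0.001, -1.0]]
contact_force: [0.3, -3.4, 1.9]
width: 51.0
grasp_force: 1.8
t 6.45 pos [580.7 -73.8   6.1] tool y yaw 3.4 w 51.0 F [ 0.3 -3.4  1.9]
shift [-1.414e+02 -1.000e-01  1.000e+00]
scene 0.77 [575.   -2.9] [104. 120.] 3.8
scene 0.69 [ 390.7 -142.8] [105. 122.] 19.8
scene 0.68 [ 751.5 -219. ] [124. 101.] 15.0
side 0.73 [568.3  -5.4] [ 89. 122.] 4.2
side 0.69 [ 391.  -146.2] [103. 126.] 20.4
side 0.59 [ 751.3 -222.3] [126. 102.] 14.1
side 0.24 [ 662.4 -406.3] [27. 64.] 48.4
```

View pics/p2c.png

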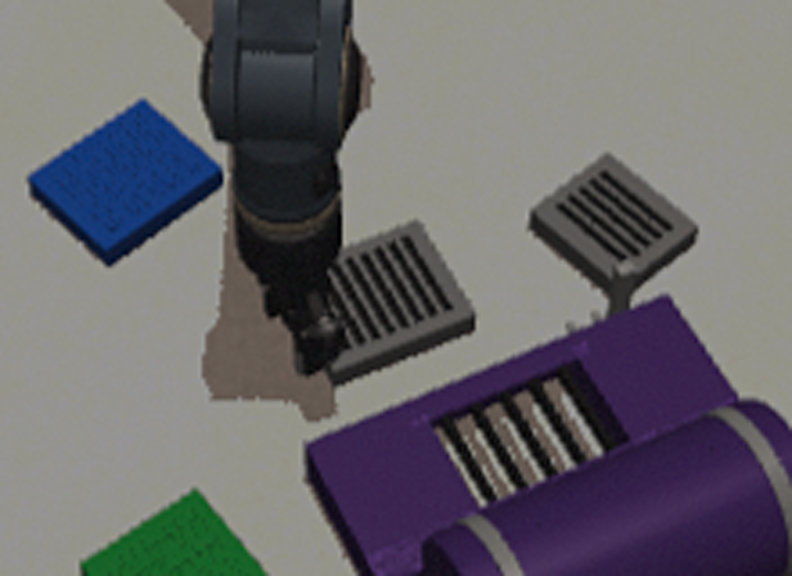

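The crop shows the fingers at (320,340) flat against the cassette's right side. The cassette at (400,300) is still square to the dryer, with the slot under the grille at (530,430). It needs about 40 mm more to the left.

```bash
python3 -m crank '[[12,0,0,0,0,0,0.6],[12,0,0,0,0,0,0.6],[10,0,0,0,0,0,0.6],[5,0,0,0,0,0,0.6],[1,0,0,0,0,0,0.6],[0,0,0,0,0,0,0.6],[-30,0,0,0,0,0,0.6],[0,0,-50,0,0,0,0.6],[0,0,-50,0,0,0,0.6],[0,0,-50,0,0,0,0.6]]'
python3 - <<'E'
from h import *
c=eyes.get_calibration("wrist"); V=np.array(c["view"]); R=np.array(ctrl.state()["eef_rot"]); o=-V[:3,:3].T@V[:3,3]
print("cam in tool",R.T@(o-ctrl.state()["ee_pos"]),"axis",R.T@V[2,:3])
go(490,30,160); see("p3")
c=eyes.get_calibration("wrist"); im,d=eyes.capture("wrist"); cv2.imwrite("pics/w3.png",im)
E
```

```text
time_s: 8.0
ee_pos: [580.1, -65.5, 157.8]
eef_rot: [[-0.058, 0.998, -0.0], [0.998, 0.058, 0.0], [0.0, -0.0, -1.0]]
contact_force: [0.5, -0.6, 0.1]
width: 51.7
grasp_force: 0.0
cam in tool [  81.49399562   -0.41778179 -142.35324436] axis [-3.16777959e-01  3.52229987e-04  9.48499658e-01]
t 8.0 pos [580.1 -65.5 157.8] tool y yaw 3.3 w 51.7 F [ 0.5 -0.6  0.1]
shift [100.5 -84.5  -2.1]
scene 0.98 [572.   36.4] [105. 121.] 2.8
scene 0.68 [ 391.2 -142.5] [106. 122.] 20.0
scene 0.61 [ 751.5 -218.7] [123. 102.] 15.0
side 0.96 [ 752.  -223.2] [123. 104.] 15.5
side 0.72 [572.7  33.8] [102. 126.] 2.9
side 0.64 [ 391.7 -147.2] [104. 128.] 22.0
```

View pics/w3.png

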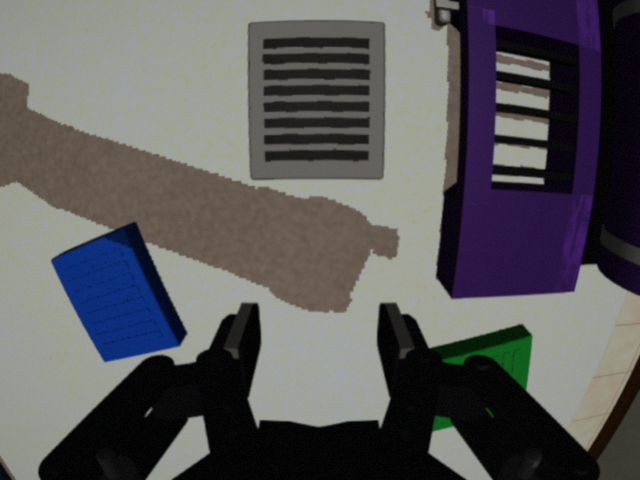

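```bash
python3 - <<'E'
from h import *
for n,u,v,z in(("grille L near",498,38,45),("R near",493,186,45),("R far",575,192,45),("L far",577,45,45),("cass LN",249,22,25),("cass RN",250,179,25),("cass RF",383,179,25),("cass LF",383,22,25),("front right bot",453,298,0),("mouth low R",446,190,0),("front edge top",463,190,45),("front edge top2",468,25,45),("bolt?",443,14,22)):
    p=wpix(u,v,z); d=p[:2]-[679.5,41]; t=np.radians(3.4); print(n,p.round(1),"dryer",round(d@[np.cos(t),np.sin(t)],1),round(d@[-np.sin(t),np.cos(t)],1))
E
```

```text
grille L near [697.8  95.8  45. ] dryer 21.6 53.6
R near [704.5 -14.4  45. ] dryer 21.7 -56.8
R far [784.7  -9.9  45. ] dryer 102.0 -57.0
L far [772.  109.9  45. ] dryer 96.4 63.3
cass LN [518.7  92.6  25. ] dryer -157.5 61.1
cass RN [525.2 -26.   25. ] dryer -158.0 -57.7
cass RF [624.  -20.1  25. ] dryer -59.1 -57.7
cass LF [615.6  98.   25. ] dryer -60.4 60.7
front right bot [ 708.2 -127.5    0. ] dryer 18.6 -169.9
mouth low R [683.7 -27.8   0. ] dryer 0.1 -69.0
front edge top [680.4 -19.9  45. ] dryer -2.7 -60.8
front edge top2 [673.7 100.5  45. ] dryer -2.3 59.8
bolt? [661.9 113.2  22. ] dryer -13.3 73.1
```

Wrist picture: the cassette at cols 249–384, rows 22–180 is lined up with the grille at cols 495–578, rows 35–190, to within 2 mm in dryer y, and the yaw matches. The right mouth corner is at (446,190). Now I go behind it.

```bash
python3 -m crank '[[34,-28,0,0,0,0,0.6],[34,-28,0,0,0,0,0.6],[33,-28,0,0,0,0,0.6],[0,0,0,0,0,-10,0.6],[0,0,0,0,0,-10,0.6],[0,0,0,0,0,-10,0.6],[0,0,0,0,0,-10,0.6],[0,0,0,0,0,-10,0.6],[0,0,0,0,0,-10,0.6],[0,0,0,0,0,-10,0.6]]' >/dev/null && python3 -m crank '[[0,0,0,0,0,-10,0.6],[0,0,0,0,0,-10,0.6],[0,0,0,0,0,0,0.6],[0,0,50,0,0,0,0.6],[0,0,50,0,0,0,0.6],[0,0,30,0,0,0,0.6],[0,0,10,0,0,0,0.6],[0,0,0,0,0,0,0.6],[0,0,0,0,0,0,0.6],[0,0,0,0,0,0,0.6]]'
python3 - <<'E'
from h import *
go(490,30.7,6)
E
```

```text
time_s: 10.85
ee_pos: [491.5, 30.8, 17.4]
eef_rot: [[-0.998, -0.058, 0.002], [-0.058, 0.998, 0.001], [-0.002, 0.0, -1.0]]
contact_force: [0.4, -0.8, 0.7]
width: 51.6
grasp_force: 0.0
t 10.85 pos [491.5  30.8  17.4] tool y yaw 93.33 w 51.6 F [ 0.4 -0.8  0.7]
shift [ 1.5 -0.  11.4]
```

```bash
python3 -m crank '[[0,0,11,0,0,0,0.6],[-12,0,0,0,0,0,0.6],[-12,0,0,0,0,0,0.6],[-12,0,0,0,0,0,0.6],[-12,0,0,0,0,0,0.6],[-12,0,0,0,0,0,0.6],[-12,0,0,0,0,0,0.6],[-10,0,0,0,0,0,0.6],[-8,0,0,0,0,0,0.6],[-5,0,0,0,0,0,0.6]]'
python3 - <<'E'
from h import *
go(668.5,40,6); see("p4")
im,d=eyes.capture("wrist"); cv2.imwrite("pics/w4.png",im)
E
```

```text
time_s: 12.1
ee_pos: [585.8, 36.2, 5.3]
eef_rot: [[-0.998, -0.058, -0.0], [-0.058, 0.998, 0.0], [0.0, 0.0, -1.0]]
contact_force: [-3.1, -0.0, 2.1]
width: 51.6
grasp_force: 1.7
t 12.1 pos [585.8  36.2   5.3] tool y yaw 93.35 w 51.6 F [-3.1 -0.   2.1]
shift [-82.8  -1.1  -0.7]
scene 0.74 [ 390.1 -143.9] [106. 121.] 20.7
scene 0.62 [ 751.3 -218.8] [122. 102.] 15.0
scene 0.59 [647.7  39.9] [103. 122.] 3.5
side 0.91 [ 391.9 -146.2] [104. 124.] 19.7
side 0.68 [640.7  38. ] [ 83. 127.] 3.8
side 0.64 [ 751.3 -221.5] [126. 103.] 16.5
side 0.58 [793.6  32.4] [263. 271.] 11.6
```

View pics/w4.png

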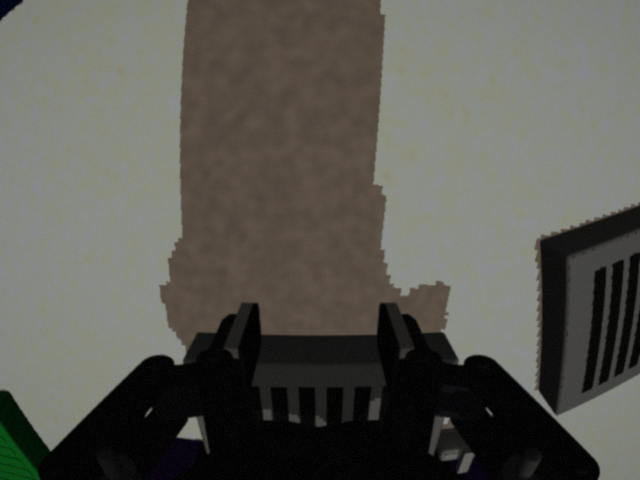

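The wrist view shows the cassette's end at cols 195–455, row ~345, square against both fingers. The bolt's bar at (450,445) is just clear of its edge, and the force is only 3 N. I continue.

```bash
python3 -m crank '[[-5,0,0,0,0,0,0.6],[-7,0,0,0,0,0,0.6],[-7,0,0,0,0,0,0.6],[-7,0,0,0,0,0,0.6],[-7,0,0,0,0,0,0.6],[-7,0,0,0,0,0,0.6],[-7,0,0,0,0,0,0.6],[-7,0,0,0,0,0,0.6],[-6,0,0,0,0,0,0.6],[0,0,0,0,0,0,0.6]]'
```

```text
time_s: 13.7
ee_pos: [646.5, 39.8, 5.5]
eef_rot: [[-0.998, -0.059, 0.002], [-0.059, 0.998, 0.0], [-0.002, -0.0, -1.0]]
contact_force: [0.1, -0.7, 0.5]
width: 51.2
grasp_force: 0.0
```

```bash
python3 -m crank '[[-4,0,0,0,0,0,0.6],[-4,0,0,0,0,0,0.6],[-4,0,0,0,0,0,0.6],[-3,0,0,0,0,0,0.6],[-2,0,0,0,0,0,0.6],[-2,0,0,0,0,0,0.6],[-1,0,0,0,0,0,0.6],[-1,0,0,0,0,0,0.6],[-0.5,0,0,0,0,0,0.6],[-0.5,0,0,0,0,0,0.6]]'
python3 - <<'E'
from h import *
go(668.5,41,6)
im,d=eyes.capture("wrist"); cv2.imwrite("pics/w5.png",im)
E
```

```text
time_s: 14.95
ee_pos: [667.0, 41.0, 5.2]
eef_rot: [[-0.998, -0.059, -0.001], [-0.059, 0.998, 0.0], [0.001, 0.0, -1.0]]
contact_force: [-6.0, 0.2, 5.0]
width: 51.3
grasp_force: 2.9
t 14.95 pos [667.   41.    5.2] tool y yaw 93.36 w 51.3 F [-6.   0.2  5. ]
shift [-1.5 -0.1 -0.8]
```

```bash
python3 -m crank '[[-0.5,0,0,0,0,0,0.6],[-0.5,0,0,0,0,0,0.6],[-0.5,0,0,0,0,0,0.6],[0,0,0,0,0,0,0.6],[0,0,0,0,0,0,0.6],[0,0,0,0,0,0,0.6],[0,0,0,0,0,0,0.6],[0,0,0,0,0,0,0.6],[0,0,0,0,0,0,0.6],[0,0,0,0,0,0,0.6]]'
```

```text
time_s: 16.25
ee_pos: [666.9, 41.0, 5.2]
eef_rot: [[-0.998, -0.059, -0.004], [-0.059, 0.998, 0.0], [0.004, 0.0, -1.0]]
contact_force: [-8.4, -0.8, 8.2]
width: 51.3
grasp_force: 4.5
```

```bash
python3 -m crank '[[-1,0,0,0,0,0,0.6],[-1,0,0,0,0,0,0.6],[-1,0,0,0,0,0,0.6],[-1,0,0,0,0,0,0.6],[0,0,0,0,0,0,0.6],[0,0,0,0,0,0,0.6],[0,0,0,0,0,0,0.6],[0,0,0,0,0,0,0.6],[0,0,0,0,0,0,0.6],[0,0,0,0,0,0,0.6]]'
```

```text
time_s: 17.5
ee_pos: [666.7, 41.0, 5.2]
eef_rot: [[-0.998, -0.059, -0.013], [-0.059, 0.998, 0.0], [0.013, 0.001, -1.0]]
contact_force: [-20.0, -0.9, 15.9]
width: 51.4
grasp_force: 9.7
```

A solid stop, so I back off and look.

```bash
python3 -m crank '[[10,0,0,0,0,0,0.6],[30,0,0,0,0,0,0.6],[30,0,0,0,0,0,0.6],[0,0,-40,0,0,0,0.6],[0,0,-40,0,0,0,0.6],[0,0,-40,0,0,0,0.6],[0,0,-30,0,0,0,0.6],[0,0,0,0,0,0,0],[0,0,0,0,0,0,0],[0,0,0,0,0,0,0]]'
python3 - <<'E'
from h import *
go(668.5,41,6)
im,d=eyes.capture("wrist"); cv2.imwrite("pics/w6.png",im[150:480])
a,d=eyes.capture("scene"); b,_=eyes.capture("side")
a=cv2.resize(a[220:330,300:430],(400,338),interpolation=2); b=cv2.resize(b[180:290,285:415],(400,338),interpolation=2)
cv2.imwrite("pics/p6.png",np.hstack([a,b]))
E
```

```text
time_s: 18.75
ee_pos: [602.4, 37.3, 153.8]
eef_rot: [[-0.998, -0.059, -0.002], [-0.059, 0.998, -0.0], [0.002, -0.0, -1.0]]
contact_force: [-0.2, -0.1, -0.2]
width: 0.1
grasp_force: 0.0
t 18.75 pos [602.4  37.3 153.8] tool y yaw 93.36 w 0.1 F [-0.2 -0.1 -0.2]
shift [-6.650e+01 -1.000e-01  1.477e+02]
```

View pics/w6.png

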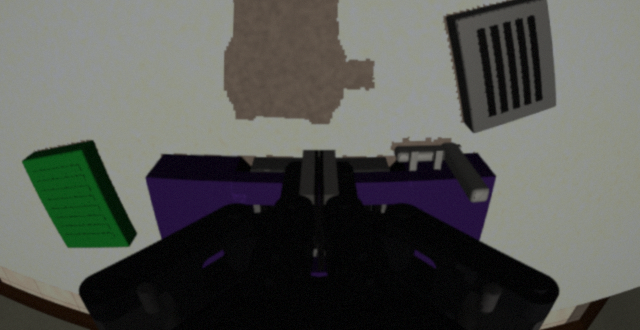

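View pics/p6.png

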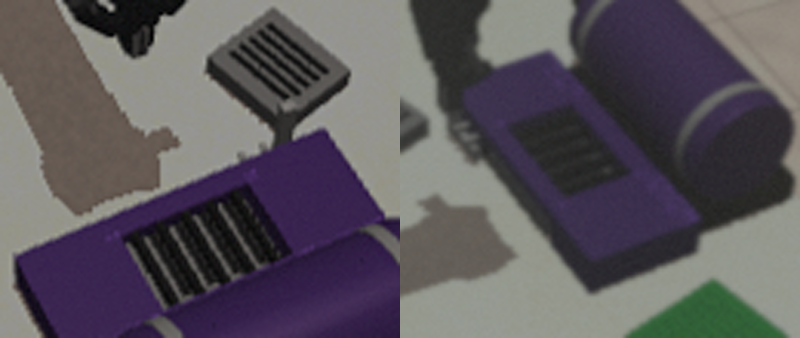

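In the wrist view the cassette's grey end fills the mouth at cols 250–395, row ~163, in line with the face. The scene and side crops show its pleats under the grille, and the spare is untouched. The tab top is at (480,195), and the bolt is still open. Next I bring the shut fingers to the outer side of the tab.

```bash
python3 - <<'E'
from h import *
for n,u,v,z in(("tabtop",480,345,88),("cass end L",250,307,25),("cass end R",395,307,25),("face botL",165,305,45),("face botR",480,307,45)): print(n,wpix(u,v,z).round(1))
E
python3 -m crank '[[-22.5,53,0,0,0,0,0],[-22.5,53,0,0,0,0,0],[-22.5,53,0,0,0,0,0],[0,0,0,0,0,0,0],[0,0,40,0,0,0,0],[0,0,40,0,0,0,0],[0,0,19,0,0,0,0],[0,0,0,0,0,0,0],[0,0,0,0,0,0,0],[0,0,0,0,0,0,0]]'
```

```text
tabtop [659.4 157.2  88. ]
cass end L [669.3 -16.1  25. ]
cass end R [662.3 104.9  25. ]
face botL [663.5 -84.   45. ]
face botR [650.4 172.7  45. ]
time_s: 20.15
ee_pos: [662.2, 200.1, 58.1]
eef_rot: [[-0.998, -0.058, 0.003], [-0.058, 0.998, 0.001], [-0.003, 0.001, -1.0]]
contact_force: [0.1, -0.5, 0.7]
width: 0.1
grasp_force: 0.0
```

```bash
python3 -m crank '[[0,-8,0,0,0,0,0],[0,-8,0,0,0,0,0],[0,-8,0,0,0,0,0],[0,-8,0,0,0,0,0],[0,-8,0,0,0,0,0],[0,-8,0,0,0,0,0],[0,-8,0,0,0,0,0],[0,-6,0,0,0,0,0],[0,-5,0,0,0,0,0],[0,-3,0,0,0,0,0]]'
python3 - <<'E'
from h import *
go(660,200,55)
E
```

```text
time_s: 21.4
ee_pos: [665.4, 129.6, 56.3]
eef_rot: [[-0.998, -0.058, 0.0], [-0.058, 0.998, -0.0], [-0.0, -0.0, -1.0]]
contact_force: [1.2, 2.4, 2.1]
width: -0.4
grasp_force: 1.1
t 21.4 pos [665.4 129.6  56.3] tool y yaw 93.34 w -0.4 F [1.2 2.4 2.1]
shift [ 1.3 70.6  1.3]
```

```bash
python3 -m crank '[[0,-3,0,0,0,0,0],[0,-3,0,0,0,0,0],[0,-2,0,0,0,0,0],[0,-1,0,0,0,0,0],[0,-1,0,0,0,0,0],[0,0,0,0,0,0,0],[0,0,0,0,0,0,0],[0,0,0,0,0,0,0],[0,0,0,0,0,0,0],[0,0,0,0,0,0,0]]'; python3 -m crank '[[0,-1,0,0,0,0,0],[0,-1,0,0,0,0,0],[0,-1,0,0,0,0,0],[0,-1,0,0,0,0,0],[0,0,0,0,0,0,0],[0,0,0,0,0,0,0],[0,0,0,0,0,0,0],[0,0,0,0,0,0,0],[0,0,0,0,0,0,0],[0,0,0,0,0,0,0]]'
```

```text
time_s: 22.65
ee_pos: [665.7, 121.5, 56.3]
eef_rot: [[-0.998, -0.06, 0.0], [-0.06, 0.998, 0.001], [-0.0, 0.001, -1.0]]
contact_force: [1.2, 5.5, -0.1]
width: 0.0
grasp_force: 2.4
time_s: 23.9
ee_pos: [665.7, 121.4, 56.4]
eef_rot: [[-0.998, -0.062, 0.0], [-0.062, 0.998, 0.006], [-0.001, 0.006, -1.0]]
contact_force: [1.0, 9.8, 0.5]
width: -0.6
grasp_force: 5.2
```

```bash
python3 -m crank '[[0,-2,0,0,0,0,0],[0,-2,0,0,0,0,0],[0,0,0,0,0,0,0],[0,0,0,0,0,0,0],[0,8,0,0,0,0,0],[0,20,0,0,0,0,0],[0,0,-40,0,0,0,0],[0,0,-50,0,0,0,0],[50,0,-30,0,0,0,0],[60,0,0,0,0,0,0]]'
python3 - <<'E'
from h import *
im,d=eyes.capture("wrist"); cv2.imwrite("pics/w7.png",im)
for cam in ("scene","side"):
    a,d=eyes.capture(cam); cv2.imwrite(f"pics/p7_{cam}.png",a)
    for r in eyes.trace(cam,"bolt")[:2]:
        P=pts(cam,r["pixels"],d); T=P[P[:,2]>70]
        if len(T)>3: print(cam,"tab",np.median(T,0).round(1))
    for r in eyes.trace(cam,"spare")[:2]:
        P=pts(cam,r["pixels"],d); T=P[abs(P[:,2]-26)<5]; print(cam,"spare",cv2.minAreaRect(T[:,:2].astype(np.float32)))
go(0,0,0)
E
```

```text
time_s: 25.15
ee_pos: [555.4, 133.1, 178.5]
eef_rot: [[-0.998, -0.057, 0.005], [-0.057, 0.998, 0.0], [-0.005, 0.0, -1.0]]
contact_force: [-1.2, 0.7, 0.0]
width: 0.2
grasp_force: 0.0
scene tab [887.   50.2 133.8]
scene spare ((578.1856079101562, 195.66773986816406), (103.27472686767578, 90.74423217773438), 20.462627410888672)
side spare ((578.9425659179688, 190.82435607910156), (102.4680404663086, 93.89471435546875), 20.017019271850586)
t 25.5 pos [556.1 133.5 176.4] tool y yaw 93.32 w 0.0 F [ 0.2 -0.4  0.1]
shift [ 563.1 -101.   175.9]
```

View pics/w7.png

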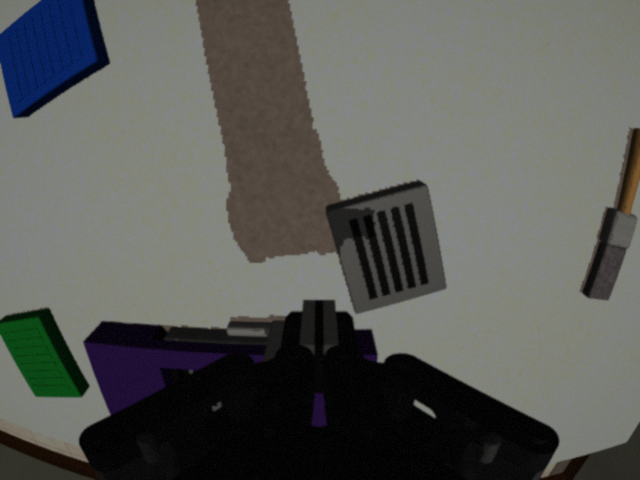

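The wrist view shows the bar at cols 228–285, row 325, across the left half of the mouth (cols 165–285), with the cassette's end behind it. The spare at (385,245) has not moved. One last check from the fixed cameras.

```bash
python3 - <<'E'
from h import *
a=cv2.imread("pics/p7_scene.png");b=cv2.imread("pics/p7_side.png")
a=cv2.resize(a[220:330,300:430],(400,338),interpolation=2); b=cv2.resize(b[180:290,285:415],(400,338),interpolation=2)
cv2.imwrite("pics/p7.png",cv2.convertScaleAbs(np.hstack([a,b]),alpha=1.5))
for cam in ("scene","side"):
    _,d=eyes.capture(cam); P=pts(cam,d>0,d); s=(P[:,2]>62)&(P[:,2]<95)&(abs(P[:,0]-664)<14)&(P[:,1]>60)&(P[:,1]<180); print(cam,s.sum(),np.median(P[s],0).round(1))
    d0=np.load(cam+"0.npy"); P=pts(cam,d0>0,d0); s=(P[:,2]>62)&(P[:,2]<95)&(abs(P[:,0]-664)<14)&(P[:,1]>60)&(P[:,1]<180); print(cam,"before",s.sum(),np.median(P[s],0).round(1))
E
```

```text
scene 54 [667.5  98.   82.7]
scene before 53 [664.7 155.1  83.5]
side 37 [665.   94.4  81.8]
side before 37 [660.5 153.2  78.5]
```

View pics/p7.png

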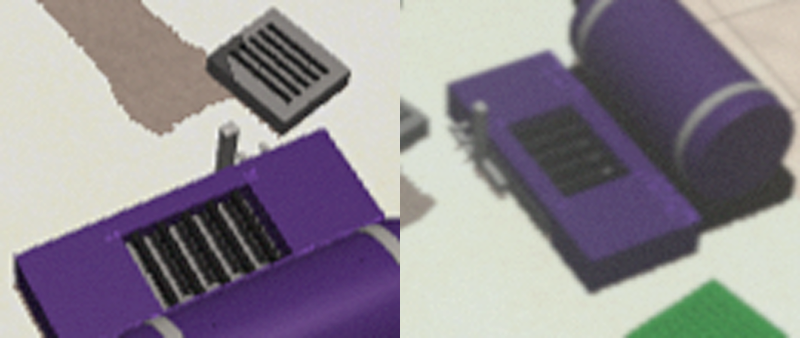

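The pleats show under the grille. The tab at (228,145) in the left half of the crop has moved about 58 mm (57 and 59 mm in the two views, nominal 60), and both pushes ended on a solid stop. The robot is clear of everything, so I hand in.

```bash
python3 -c "
from plant import ctrl
print(ctrl.close_job())"
```

```text
the job is handed in; nothing more can be done
None
```

The wider cassette is pushed in to a firm stop, looking flush with the front, and the bolt is across to its stop (58 mm measured, 60 nominal). The spare has not moved, and the robot did not go near the bottle, brush or bowl. I handed the job in at about 26 s; no verdict came back.

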